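# Lock the soldering turntable with its pin

## Robot

A 6-joint arm with a two-finger parallel gripper is mounted at the origin on the work surface. World frame = base frame: x ahead of the robot, y to its left, z up, the work surface at z = 0. Lengths are in m, angles in rad, forces in N, time in s.
With the tool pointing down it reaches from about 0.225 to 0.875 m from the base axis. Payload 3.4 kg.
Tool frame: the origin (TCP) lies at the very end of the fingers, on their centre line; the grasp point (between the pads) lies manip.pinch_z behind it (manip.pinch_z is the distance from the TCP to the grasp point, in m); z points along the fingers, y is the direction in which the jaws open and shut (so a half turn about z gives the same grasp; the last joint's range is limited). The gripper opens to 85 mm and grips with 20 to 120 N. Pads are 22 mm wide; open, the fingers measure 114 mm over their backs; the gripper's body (76 mm by 85 mm) begins 54 mm behind the grasp point. The pads swing forward as they close: fully open they stand 13 mm farther back than shut.
Start: joints at [1.186, 0.276, 1.505, -0, 1.361, -0.121], TCP at [0.15, 0.555, 0.231] pointing down, gripper open.
Joint ranges: [-2.89, 2.89], [-0.75, 2.08], [0.22, 2.7], [-1.18, 4.32], [0.11, 2.71], [-2.7, 2.7]. Speed limits (rad/s): [2.57, 2.57, 3.14, 3.14, 3.14, 3.14].

## Interface

Orientations are given as a unit quaternion [w, x, y, z].
In Python, from rig import manip, imaging, workorder gives the robot as it stands.
- The arm moves only by the tool apply_moves, never from a script. Its argument "moves" is one flat list of numbers, 7 for each row, row after row: the finger opening in m, from 0 to 0.0854, then the shift along the tool's x, y, z in m, then the turn, a rotation vector about the tool's x, y, z in rad. In form: [jaw, tx, ty, tz, rx, ry, rz, jaw, tx, ty, tz, rx, ry, rz, ...]. A call has exactly 8 rows; each row shifts and turns the pose as measured when the row begins, along the tool's axes as they then stand; what a row does not reach is not made up. A row lasts 1/12 s, in which the tool goes at most 41.7 mm and 7.16 degrees, less where a joint would pass 70% of its speed; a pose out of reach is approached as far as the arm can. A call with a gripper value outside its range is refused whole. The fingers move at their own pace and stop on an object; "newtons" is the grip in N (left out, the last holds). Time passes only in rows, so rows that do not move let the fingers close, or fill a call up. It gives the time, the measured TCP pose, the force and the opening at its end, in the units of the state.
- manip.get_state(): the state, without advancing time (a new reading comes with each control period).
- imaging.get_image(name): name is "scene" or "top" or "wrist"; returns a dict with "image" (480x640x3 uint8, red, green, blue), "range_z" (480x640 float32, m along the optical axis (not along the pixel's ray), 0 where there is no reading), "fx", "fy", "cx", "cy" (pixels), "k1" (the pictures are not rectified: a ray, as slopes to the right and down, at radius r is drawn at 1 + k1 r^2 times it, then the intrinsics apply), "R" (3x3) and "t" (3): a world point X has camera coordinates R X + t. Camera axes: x right, y down, z forward; pixel columns grow to the right and rows downward; lengths in m; the calibration is good to about 2 mm. A picture is of the moment at which its call begins.
- workorder.sign_off(): hands the job in, once; it reports no verdict.
The state is a dict: "clock": time; "qpos": joint angles; "qd": joint speeds; "effort": joint torques, N m; "position": TCP position; "ee_rot": TCP orientation; "contact_force": force on the tool from outside, world axes, zero at the start; "moment": the same for the moment, N m; "width": finger opening in m.
Only numpy, scipy, OpenCV 4.12 (cv2) and the standard library are available. Lean on these libraries where they do the work, as an engineer would, in place of code of your own. Each camera call takes 0.05 s, during which the arm holds its last target.

## Task

Lock the jeweller's soldering turntable: turn it (pushing on its upright handle post will do) until the hole in its brass lug lines up with the locking pin waiting in the fixed guide block, then push the pin fully home through the lug, so that the pin's head sits against the guide block. Leave the beaker, the steel bench block and the hammer where they are.

Things in the scene. Friction and masses are not known exactly. Their poses are not given: they have to be found in the camera images.
- guide_face (a point): Centre of the bore on the outer face of the guide block, 50 mm above the bench. The block (grey, 40 mm wide, 60 mm long along the bore, top 70 mm above the bench) is fixed to the turntable's stand, which is bolted to the bench. This frame is the stand's: z up, +y along the bore towards the turntable's vertical axis, which is 150 mm away in +y; the block fills y 0 to 60 mm. Bore diameter 15.4 mm.
- turntable (a joint): Angle of the turntable about its vertical axis (rad), positive anticlockwise from above. At 0 the lug's hole is exactly in line with the bore; it starts between 0.45 and 1.3, so it must be turned clockwise. It turns with light friction (about 2 N at the handle) and stays where it is left; it has no stop near 0. The turntable is a steel disc, 170 mm diameter, top 32 mm above the bench, with a black soldering block 80 x 60 mm, top 52 mm above the bench, fixed in its middle.
- lug_hole (a point): Centre of the hole in the brass lug that stands on the turntable's rim, 75 mm from the turntable's axis and 50 mm above the bench. Lug 36 mm wide, 20 mm thick radially, top 68 mm above the bench. The hole runs radially, 21 mm diameter, right through. This frame turns with the turntable: z up, y along the hole towards the turntable's axis.
- handle_post (a point): Point on the axis of the upright brass handle post, 80 mm above the bench. Post 16 mm diameter, rising from the disc to a round end 105 mm above the bench, 72 mm from the turntable's axis, 150 degrees anticlockwise of the lug. It is fixed to the turntable; push it sideways.
- pin_head (a point): Centre of the outer end face of the loose locking pin's round black head (34 mm diameter, 10 mm thick), which sticks out of the guide block on the side away from the turntable. Pushed in +y of guide_face it slides easily (under 3 N), 34 to 38 mm, until the head meets the block: then this point is 10 mm outside guide_face. The pin lies nearly level and may roll about its own axis.
- pin: The steel locking pin, about 0.12 kg, its shank lying in the bore; its origin is the tip of the pin, on its axis, 102 mm from pin_head. Shank 14 mm diameter, 92 mm long, its last 9 mm tapered to 6 mm. At the start the tip is hidden inside the guide block, so the turntable is free to turn.
- beaker_mid (a point): Bystander: centre, half-way up, of a glass beaker, 84 mm diameter, 110 mm tall, standing on the bench.
- block_mid (a point): Bystander: centre of a steel bench block, 70 x 70 x 25 mm, lying on the bench.
- hammer_grip (a point): Bystander: handle of a hammer lying on the bench, roughly along the x direction away from the robot.
Not all that is in view belongs to the job. Leave any purple or red look-alike of the pin alone.

How it is judged:
On the way, in this order (a step that is already met when the one before it is completed fails the run):
1. the turntable is turned so that the lug's hole lines up with the bore (value of joint turntable between -0.09 and 0.09 rad), for 0.1 s.
2. the pin is pushed through the lug, fully home (y of pin_head in the frame of guide_face between -0.014 and -0.006 m and y of pin in the frame of lug_hole above 0.013 m and x of pin in the frame of lug_hole between -0.007 and 0.007 m and z of pin in the frame of lug_hole between -0.007 and 0.007 m), for 0.2 s.
At the end, for the whole second after the job is handed in: The pin's head is against the guide block (within 4 mm), its tip has come out of the inner side of the lug's hole (at least 13 mm past the lug's centre, within 7 mm of the hole's centre line), the turntable is within 0.09 rad of lined up, and pin and turntable are at rest (all of step 1 and all of step 2 and linear speed of pin below 0.02 m/s and velocity of joint turntable between -0.05 and 0.05 rad/s); the robot touches nothing.
It fails at once if the beaker is moved more than 30 mm (distance of beaker_mid from where it was at the start of the episode above 0.03 m).
It fails at once if the bench block is moved more than 30 mm (distance of block_mid from where it was at the start of the episode above 0.03 m).
It fails at once if the hammer is moved more than 30 mm (distance of hammer_grip from where it was at the start of the episode above 0.03 m).
It also fails if it takes over 48 s, if anything falls off the work surface, if the arm or the gripper's body presses on something with over 40 N, if the wrist force passes 120 N, or if a joint passes its speed limit or range.

## Working session

There is one attempt and no reset: what is moved stays moved. The work goes in short steps, Python scripts to look and compute and a tool call to move; the robot and the scene stay as the last step left them, time stands still between calls to the robot, and variables do not carry over. Pictures are saved under pics/ and viewed, and the job is handed in when it is done.

Besides the shell and the picture viewer there is one more tool, called after ">>>" as name(argument=value, ...) on one line, values as JSON. apply_moves: Moves the arm, as the interface text tells. Its arguments: {"type":"object","properties":{"moves":{"type":"array"},"newtons":{"type":"number"}},"required":["moves"]}

```bash
ls; mkdir -p pics
python3 - <<'E'
from rig import manip, imaging, workorder
import cv2,pickle
print(manip.get_state(), manip.pinch_z)
for n in ["scene","top"]:
    d=imaging.get_image(n); pickle.dump(d,open(f'pics/{n}0.pkl','wb'))
    cv2.imwrite(f'pics/{n}0.png',d['image'][:,:,::-1])
    print(n,d['fx'],d['fy'],d['cx'],d['cy'],d['k1'],d['R'],d['t'])
E
```

```text
pics
{'clock': 0.0, 'qpos': array([ 1.18599045e+00,  2.76595097e-01,  1.50615024e+00, -1.70659584e-05,
        1.36074217e+00, -1.21009032e-01]), 'qd': array([-1.61594697e-03,  1.05663184e-03,  3.21544728e-04, -7.55504548e-04,
        1.15379235e-03,  9.38325901e-05]), 'effort': array([-4.06329837e-04, -4.16780519e+01, -2.45801336e+01, -2.06949803e-04,
        1.12537615e-02,  9.42892399e-06]), 'position': array([0.14973693, 0.55458792, 0.23043287]), 'ee_rot': array([-2.28986894e-04,  1.31514482e-01,  9.91313797e-01, -9.19376330e-04]), 'contact_force': array([0.56056556, 0.81194398, 0.81386269]), 'moment': array([-0.01369456,  0.01584161, -0.00220093]), 'width': 0.08548464214703463} 0.0187
scene 588.3331078453587 588.3331078453587 317.7696069989477 246.1674322818233 -0.14021867056603038 [[ 0.42994296  0.90284982  0.00335483]
 [ 0.77163471 -0.36552319 -0.52055035]
 [-0.46875252  0.22639566 -0.85382439]] [-0.2243381  -0.36363823  1.58733203]
top 589.9209152159483 589.9209152159483 321.90156680204046 239.8829718419531 -0.10413494319686674 [[ 0.04406914 -0.99900594  0.0067119 ]
 [-0.97750439 -0.04450578 -0.20616598]
 [ 0.20625975  0.00252465 -0.97849402]] [-0.02995191  0.54518516  1.11341056]
```

View pics/scene0.png

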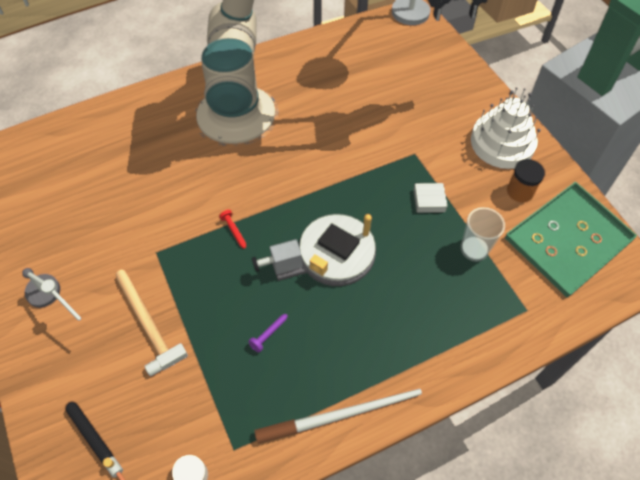

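View pics/top0.png

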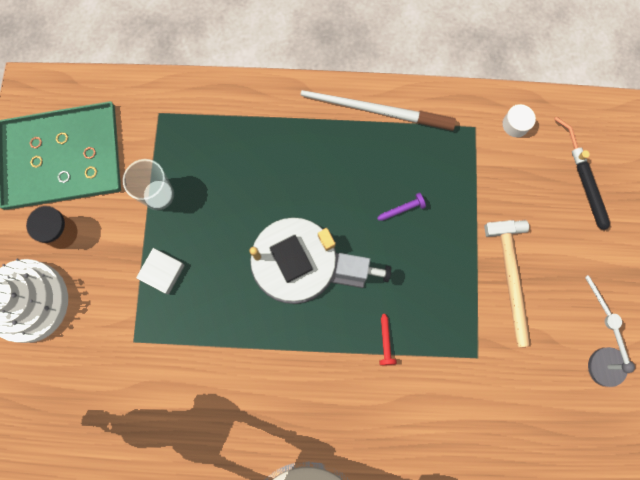

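The top view shows the turntable at (293,260), the lug at (326,239), the post at (254,252), the guide block at (351,270), and the real pin (steel shank, black head) at about (377,272). The look-alikes are purple at (400,208) and red at (387,340). The pin I want is the steel one lying in the guide block.

```bash
cat > h.py <<'E'
import numpy as np, cv2, pickle
def ray(d,u,v):
    K=np.array([[d['fx'],0,d['cx']],[0,d['fy'],d['cy']],[0,0,1.]])
    # k1 forward distortion: cv2 model same
    p=cv2.undistortPoints(np.array([[[u,v]]],float),K,np.array([d['k1'],0,0,0,0.]))[0,0]
    R=np.array(d['R']);t=np.array(d['t'])
    return -R.T@t, R.T@np.array([p[0],p[1],1.])
def onz(d,u,v,z):
    o,r=ray(d,u,v); return o+r*(z-o[2])/r[2]
def ptz(d,u,v):
    o,r=ray(d,u,v); return o+r*d['range_z'][int(round(v)),int(round(u))]
def proj(d,X):
    R=np.array(d['R']);t=np.array(d['t']);c=R@X+t;p=c[:2]/c[2];p=p*(1+d['k1']*(p@p))
    return p[0]*d['fx']+d['cx'],p[1]*d['fy']+d['cy']
def ld(n): return pickle.load(open(f'pics/{n}.pkl','rb'))
E
python3 - <<'E'
from h import *
d=ld('top0')
im=d['image'];c=im[190:310,230:410][:,:,::-1]
cv2.imwrite('pics/c0.png',cv2.resize(c,None,fx=4.4,fy=4.4,interpolation=cv2.INTER_CUBIC))
s=ld('scene0');c=s['image'][195:295,235:395][:,:,::-1]
cv2.imwrite('pics/c1.png',cv2.resize(c,None,fx=5,fy=5,interpolation=cv2.INTER_CUBIC))
for n,u,v in [('disc',315,285),('lug',326,235),('blk',350,265),('solder',291,258),('shank',376,272),('head',386,273),('post',253,250),('bench',200,300)]:
    print(n,ptz(d,u,v).round(4))
E
```

```text
disc [0.4587 0.0043 0.0317]
lug [ 0.5536 -0.0132  0.069 ]
blk [ 0.4954 -0.0622  0.0727]
solder [0.5074 0.0539 0.0531]
shank [ 0.4865 -0.1146  0.0563]
head [ 0.4838 -0.1333  0.0663]
post [0.5103 0.1239 0.1051]
bench [ 0.4211  0.2386 -0.001 ]
```

View pics/c0.png

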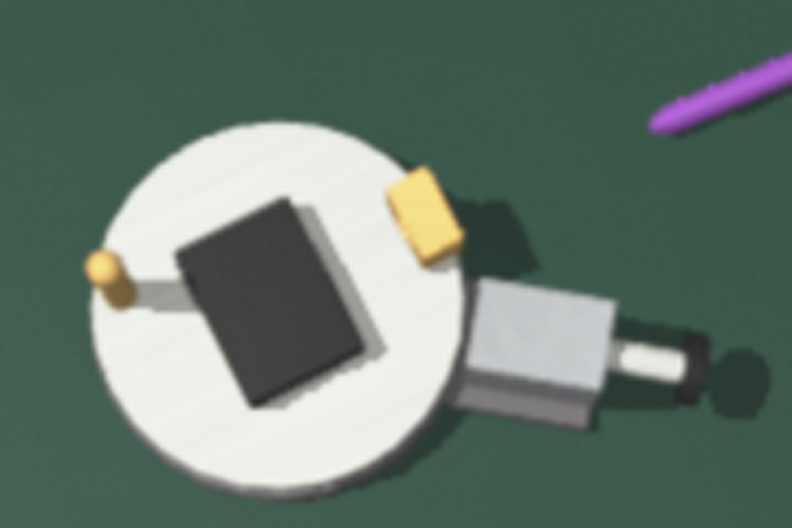

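View pics/c1.png

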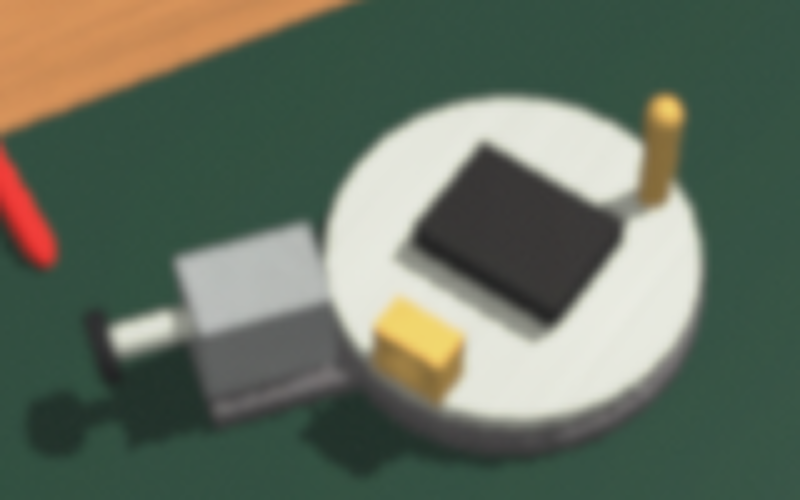

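The crop confirms the choice: black head at crop (692,368), steel shank at (650,362), guide block top at (540,330), lug top at (425,215) and post tip at (100,268). Next I'll measure these in the world frame.

```bash
cat >> h.py <<'E'
def maskpts(d,m,z):
    cs,_=cv2.findContours(m.astype(np.uint8),cv2.RETR_EXTERNAL,cv2.CHAIN_APPROX_NONE)
    c=max(cs,key=cv2.contourArea)[:,0]
    return np.array([onz(d,u,v,z)[:2] for u,v in c]),c
def world(d):
    v,u=np.mgrid[0:480,0:640]
    K=np.array([[d['fx'],0,d['cx']],[0,d['fy'],d['cy']],[0,0,1.]])
    p=cv2.undistortPoints(np.stack([u,v],-1).reshape(-1,1,2).astype(float),K,np.array([d['k1'],0,0,0,0.])).reshape(480,640,2)
    P=np.concatenate([p,np.ones((480,640,1))],-1)*d['range_z'][...,None]
    return (P-np.array(d['t']))@np.array(d['R'])
def yellow(d):
    h=cv2.cvtColor(d['image'],cv2.COLOR_RGB2HSV)
    return (h[...,0]>14)&(h[...,0]<32)&(h[...,1]>90)&(h[...,2]>100)
E
python3 - <<'E'
from h import *
for n in ['top0','scene0']:
    d=ld(n);W=world(d);im=d['image'].astype(int)
    roi=(W[...,0]>.38)&(W[...,0]<.65)&(W[...,1]>-.2)&(W[...,1]<.17)
    sat=im.max(-1)-im.min(-1)
    disc=roi&(im.min(-1)>190)&(abs(W[...,2]-.032)<.008)
    P,_=maskpts(d,disc,.032);
    (cx,cy),(a,b),_=cv2.fitEllipse(cv2.convexHull(P.astype(np.float32)*1000))
    C=np.array([cx,cy])/1000;print(n,'disc',C,a,b)
    blk=roi&(abs(W[...,2]-.071)<.006)&(sat<30)&(im.min(-1)>110)
    P,_=maskpts(d,blk,.07);r=cv2.minAreaRect(P.astype(np.float32)*1000);print('blk',r, P.mean(0))
    dv=C-np.array(r[0])/1000;print('dist',np.linalg.norm(dv),'dir',np.degrees(np.arctan2(dv[1],dv[0])))
    y=roi&yellow(d)
    m=y&(abs(W[...,2]-.068)<.006)&(np.hypot(W[...,0]-.55,W[...,1]+.013)<.06)
    P,_=maskpts(d,m,.068);r=cv2.minAreaRect(P.astype(np.float32)*1000);L=np.array(r[0])/1000;print('lug',r,np.linalg.norm(L-C))
    m=y&(W[...,2]>.095)
    v,u=np.nonzero(m);print('post px',u.mean(),v.mean(),len(u),W[m].mean(0),onz(d,u.mean(),v.mean(),.102))
    m=roi&(im.max(-1)<75)&(W[...,2]>.035)&(W[...,1]<-.1)
    v,u=np.nonzero(m);print('head px',u.mean(),v.mean(),len(u),W[m].mean(0),W[m].min(0),W[m].max(0))
E
```

```text
top0 disc [0.51057162 0.05178542] 166.53221130371094 168.24099731445312
blk ((495.23297119140625, -66.36224365234375), (59.91960525512695, 41.21589279174805), 82.95748138427734) [ 0.49524232 -0.06630984]
dist 0.11913917782012158 dir 82.60288445620812
lug ((548.1103515625, -12.752208709716797), (36.73633575439453, 20.327167510986328), 28.62787437438965) 0.07466097352823549
post px 253.25 250.52272727272728 44 [0.50980672 0.12368739 0.10251157] [0.50990628 0.1237489  0.102     ]
head px 387.1046511627907 273.0232558139535 86 [ 0.48474036 -0.13604194  0.0605817 ] [ 0.46995645 -0.14177229  0.04529183] [ 0.50269627 -0.12936596  0.07286163]
scene0 disc [0.51478168 0.05184507] 164.69979858398438 166.34121704101562
blk ((500.00250244140625, -68.15940856933594), (60.173370361328125, 42.48965072631836), 81.5528793334961) [ 0.50042981 -0.06782754]
dist 0.12091112344456634 dir 82.97908085276262
lug ((553.6533813476562, -14.411895751953125), (36.033626556396484, 22.098920822143555), 29.787813186645508) 0.07681793658195987
post px 367.2105263157895 217.6578947368421 38 [0.51612132 0.12229107 0.10061743] [0.51690657 0.12175546 0.102     ]
head px 254.52238805970148 264.32835820895525 67 [ 0.49433343 -0.13934457  0.05626043] [ 0.47165614 -0.14410996  0.03720988] [ 0.50798218 -0.1331731   0.06690046]
```

```bash
cat >> h.py <<'E'
def tool(target=None):
    from rig import manip
    from scipy.spatial.transform import Rotation as Ro
    s=manip.get_state();q=s['ee_rot'];R=Ro.from_quat([q[1],q[2],q[3],q[0]]).as_matrix()
    print('t',round(s['clock'],2),'pos',s['position'].round(4),'F',s['contact_force'].round(1),'w',round(s['width'],4));print('x,y,z axes',R.T.round(3).tolist())
    if target is not None: print('tool shift',(R.T@(np.array(target)-s['position'])).round(4))
E
python3 - <<'E'
from h import *
for n in ['top0','scene0']:
    d=ld(n);W=world(d)
    m=(W[...,2]>.1)&(d['range_z']>0)&(W[...,0]>.1)&(W[...,0]<.8)&(abs(W[...,1])<.8)
    nn,l,st,c=cv2.connectedComponentsWithStats(m.astype(np.uint8))
    for i in range(1,nn):
        if st[i,4]>15: print(n,c[i].round(),st[i,4],W[l==i].min(0).round(3),W[l==i].max(0).round(3))
tool([.512,.1235,.230])
E
```

```text
top0 [143. 178.] 407 [0.598 0.306 0.1  ] [0.683 0.39  0.116]
top0 [253. 250.] 36 [0.504 0.117 0.1  ] [0.519 0.13  0.111]
top0 [ 13. 295.] 1341 [0.344 0.537 0.1  ] [0.449 0.616 0.168]
top0 [610. 320.] 603 [ 0.33  -0.596  0.101] [ 0.487 -0.511  0.142]
top0 [630. 367.] 58 [ 0.31  -0.608  0.1  ] [ 0.327 -0.589  0.108]
scene0 [438.   7.] 221 [0.123 0.477 0.244] [0.162 0.528 0.31 ]
scene0 [475.   7.] 161 [0.15  0.576 0.241] [0.182 0.622 0.304]
scene0 [513. 113.] 1108 [0.343 0.537 0.1  ] [0.464 0.658 0.186]
scene0 [244. 101.] 46 [ 0.1   -0.015  0.118] [0.106 0.013 0.153]
scene0 [485. 223.] 332 [0.602 0.306 0.1  ] [0.686 0.391 0.113]
scene0 [367. 217.] 21 [0.509 0.116 0.1  ] [0.523 0.128 0.107]
scene0 [ 54. 293.] 381 [ 0.333 -0.595  0.1  ] [ 0.495 -0.512  0.141]
t 0.1 pos [0.1498 0.5547 0.2305] F [ 0.1 -0.   0.5] w 0.0853
x,y,z axes [[-0.965, 0.261, 0.0], [0.261, 0.965, -0.002], [-0.001, -0.002, -1.0]]
tool shift [-0.4621 -0.3218  0.001 ]
```

>>> apply_moves(moves=[0.085,-0.026,-0.018,0,0,0,0,0.085,-0.029,-0.02,0,0,0,0,0.085,-0.029,-0.02,0,0,0,0,0.085,-0.029,-0.02,0,0,0,0,0.085,-0.029,-0.02,0,0,0,0,0.085,-0.029,-0.02,0,0,0,0,0.085,-0.029,-0.02,0,0,0,0,0.085,-0.029,-0.02,0,0,0,0], newtons=20)

```text
clock: 0.77
position: [0.3308, 0.3391, 0.2256]
ee_rot: [-0.003, 0.125, 0.992, -0.002]
contact_force: [0.7, 1.1, 0.7]
width: 0.0851
```

>>> apply_moves(moves=[0.085,-0.029,-0.02,0,0,0,0,0.085,-0.029,-0.02,0,0,0,0,0.085,-0.029,-0.02,0,0,0,0,0.085,-0.029,-0.02,0,0,0,0,0.085,-0.029,-0.02,0,0,0,0,0.085,-0.029,-0.02,0,0,0,0,0.085,-0.02,-0.014,0,0,0,0,0.085,0,0,0,0,0,0])

```text
clock: 1.43
position: [0.4938, 0.145, 0.2225]
ee_rot: [-0.004, 0.128, 0.992, -0.004]
contact_force: [0.8, -0.3, -0.6]
width: 0.0852
```

Run:
```python
from h import *
from rig import imaging
tool([.513,.1235,.230])
d=imaging.get_image('wrist');pickle.dump(d,open('pics/wrist1.pkl','wb'));cv2.imwrite('pics/wrist1.png',d['image'][:,:,::-1])
```

```text
t 1.43 pos [0.4938 0.145  0.2225] F [ 0.8 -0.3 -0.6] w 0.0852
x,y,z axes [[-0.967, 0.253, 0.006], [0.253, 0.967, -0.009], [-0.008, -0.007, -1.0]]
tool shift [-0.024  -0.016  -0.0075]
```

View pics/wrist1.png

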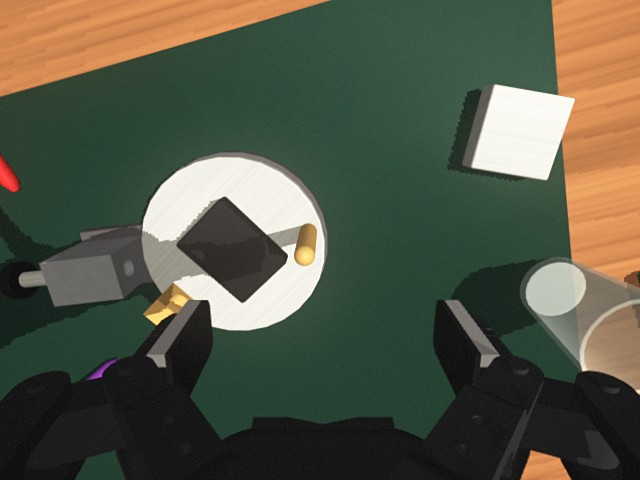

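The wrist view shows the post tip at (306,258), the lug at (165,305), the block top at (95,275) and the pin head at (15,281). I'll use it as a third estimate.

Run:
```python
from h import *
d=ld('wrist1');im=d['image'].astype(int);W=world(d)
disc=(im.min(-1)>170)&(abs(W[...,2]-.032)<.01)&(W[...,0]<.62)&(W[...,1]<.15)
P,_=maskpts(d,disc,.032);(cx,cy),(a,b),_=cv2.fitEllipse(cv2.convexHull(P.astype(np.float32)*1000));print(cx,cy,a,b)
print('post',onz(d,305,257,.102),ptz(d,305,257))
print('blk corners',[onz(d,*p,.07)[:2].round(4) for p in [(55,304),(40,268),(105,250),(122,296)]])
print(ptz(d,80,280))
```

```text
511.7882995605469 53.848472595214844 166.41946411132812 168.4793243408203
post [0.5127033  0.12565394 0.102     ] [0.5119343  0.12599392 0.10428399]
blk corners [array([ 0.5108, -0.0972]), array([ 0.4774, -0.0945]), array([ 0.4763, -0.0363]), array([ 0.5183, -0.0394])]
[ 0.49591207 -0.06807493  0.06910616]
```

>>> apply_moves(moves=[0.085,-0.023,-0.015,0,0,0,0,0.085,0,0,0.015,0,0,0,0.085,0,0,0.025,0,0,0,0.085,0,0,0.025,0,0,0,0.085,0,0,0.02,0,0,0,0.085,0,0,0,0,0,0,0.085,0,0,0,0,0,0,0.085,0,0,0,0,0,0])

```text
clock: 2.15
position: [0.5049, 0.1312, 0.1348]
ee_rot: [-0.007, 0.126, 0.992, -0.001]
contact_force: [-0.1, 0.1, -0.1]
width: 0.0849
```

Run:
```python
from h import *
from rig import imaging
tool([.5125,.1245,.067])
d=imaging.get_image('wrist');pickle.dump(d,open('pics/wrist2.pkl','wb'));cv2.imwrite('pics/wrist2.png',d['image'][:,:,::-1])
```

```text
t 2.15 pos [0.5049 0.1312 0.1348] F [-0.1  0.1 -0.1] w 0.0849
x,y,z axes [[-0.968, 0.25, 0.014], [0.25, 0.968, -0.004], [-0.015, -0.0, -1.0]]
tool shift [-0.01   -0.0044  0.0676]
```

View pics/wrist2.png

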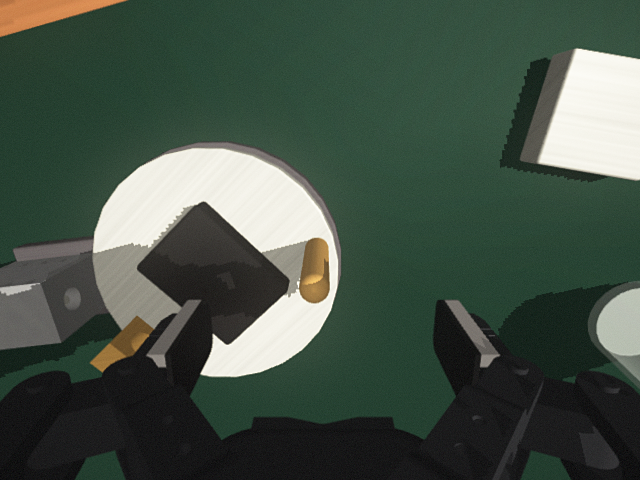

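The post tip at (314,290) lies between the fingers, whose centre is near column 322. I'll finish the descent.

>>> apply_moves(moves=[0.085,-0.008,-0.004,0,0,0,0,0.085,-0.003,-0.001,0.01,0,0,0,0.085,0,0,0.02,0,0,0,0.085,0,0,0.02,0,0,0,0.085,0,0,0.015,0,0,0,0.085,0,0,0.005,0,0,0,0.085,0,0,0,0,0,0,0.085,0,0,0,0,0,0])

```text
clock: 2.87
position: [0.5238, 0.1231, 0.0686]
ee_rot: [0.003, 0.126, 0.992, 0.001]
contact_force: [0.9, 0.1, 0.2]
width: 0.0855
```

Run:
```python
from h import *
from rig import imaging
tool([.5125,.1245,.067])
d=imaging.get_image('wrist');pickle.dump(d,open('pics/wrist3.pkl','wb'));cv2.imwrite('pics/wrist3.png',d['image'][:,:,::-1])
```

```text
t 2.87 pos [0.5238 0.1231 0.0686] F [0.9 0.1 0.2] w 0.0855
x,y,z axes [[-0.968, 0.25, -0.005], [0.25, 0.968, 0.003], [0.006, 0.002, -1.0]]
tool shift [ 0.0113 -0.0015  0.0016]
```

View pics/wrist3.png

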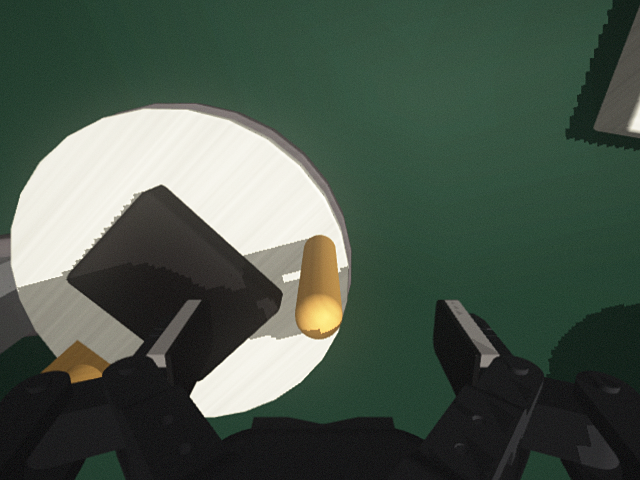

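The post is centred between the fingers at column 318, but the tool is 11 mm too far in +x. I'll correct that and close.

>>> apply_moves(moves=[0.085,0.006,-0.001,0.001,0,0,0,0.085,0.004,0,0,0,0,0,0.085,0,0,0,0,0,0,0.06,0,0,0,0,0,0,0.04,0,0,0,0,0,0,0.03,0,0,0,0,0,0,0.02,0,0,0,0,0,0,0.01,0,0,0,0,0,0])

```text
clock: 3.58
position: [0.5155, 0.1253, 0.0718]
ee_rot: [0.007, 0.126, 0.992, 0.002]
contact_force: [-0.3, 0.0, 0.3]
width: 0.0246
```

>>> apply_moves(moves=[0.01,0,0,0,0,0,0,0.01,0,0,0,0,0,0,0.01,0,0,0,0,0,0,0.01,0,0,0,0,0,0,0.01,0,0,0,0,0,0,0.01,0,0,0,0,0,0,0.01,0,0,0,0,0,0,0.01,0,0,0,0,0,0])

```text
clock: 4.25
position: [0.5154, 0.1239, 0.0719]
ee_rot: [0.007, 0.125, 0.992, 0.001]
contact_force: [-1.0, -0.6, 0.1]
width: 0.0149
```

Run:
```python
from h import *
from rig import imaging
tool([.5555,.1095,.067])
d=imaging.get_image('wrist');pickle.dump(d,open('pics/wrist4.pkl','wb'));cv2.imwrite('pics/wrist4.png',d['image'][:,:,::-1])
```

```text
t 4.25 pos [0.5154 0.1239 0.0719] F [-1.  -0.6  0.1] w 0.0149
x,y,z axes [[-0.969, 0.248, -0.013], [0.248, 0.969, 0.003], [0.013, -0.0, -1.0]]
tool shift [-0.0424 -0.004   0.0055]
```

View pics/wrist4.png

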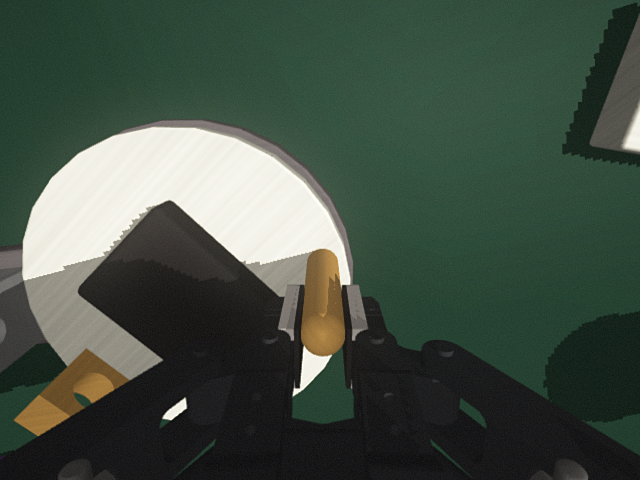

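Gripped at a width of 15 mm. Now I'll swing it clockwise along the arc.

>>> apply_moves(moves=[0.01,-0.005,0.001,0,0,0,0,0.01,-0.005,0.001,0,0,0,0,0.01,-0.005,0.0,0,0,0,0,0.01,-0.005,0,0,0,0,0,0.01,-0.005,0,0,0,0,0,0.01,-0.005,-0.001,0,0,0,0,0.01,0,0,0,0,0,0,0.01,0,0,0,0,0,0])

```text
clock: 4.97
position: [0.5428, 0.1186, 0.0719]
ee_rot: [0.001, 0.127, 0.992, 0.002]
contact_force: [-4.8, 1.5, 4.9]
width: 0.0153
```

Run:
```python
from h import *
tool([.5585,.1092,.072])
```

```text
t 4.97 pos [0.5428 0.1186 0.0719] F [-4.8  1.5  4.9] w 0.0153
x,y,z axes [[-0.968, 0.252, -0.002], [0.252, 0.968, 0.004], [0.003, 0.003, -1.0]]
tool shift [-0.0175 -0.0051 -0.0001]
```

>>> apply_moves(moves=[0.01,-0.005,-0.001,0,0,0,0,0.01,-0.005,-0.001,0,0,0,0,0.01,-0.004,-0.001,0,0,0,0,0.01,-0.002,-0.001,0,0,0,0,0.01,0,0,0,0,0,0,0.01,0,0,0,0,0,0,0.01,0,0,0,0,0,0,0.01,0,0,0,0,0,0])

```text
clock: 5.63
position: [0.5582, 0.1111, 0.0718]
ee_rot: [0.001, 0.127, 0.992, 0.003]
contact_force: [-2.3, 2.2, 2.1]
width: 0.0153
```

```bash
cat > ang.py <<'E'
from h import *
from rig import imaging
import sys
tool([.5585,.1092,.072])
for n in ['top','scene']:
    d=imaging.get_image(n);pickle.dump(d,open(f'pics/{n}{sys.argv[1]}.pkl','wb'));W=world(d);im=d['image'].astype(int)
    cv2.imwrite(f'pics/{n}{sys.argv[1]}.png',d['image'][:,:,::-1])
    C={'top':np.array([.5107,.0520]),'scene':np.array([.5147,.0520])}[n]
    m=yellow(d)&(abs(W[...,2]-.068)<.006)&(np.hypot(W[...,0]-.505,W[...,1]+.02)<.06)
    try:
        P,_=maskpts(d,m,.068);r=cv2.minAreaRect(P.astype(np.float32)*1000);L=np.array(r[0])/1000-C
        print(n,'lug',r,np.linalg.norm(L),'ang',np.degrees(np.arctan2(L[1],L[0]))+180-82.8)
    except Exception as e: print(n,e)
E
python3 ang.py 5
```

```text
t 5.63 pos [0.5582 0.1111 0.0718] F [-2.3  2.2  2.1] w 0.0153
x,y,z axes [[-0.968, 0.253, -0.001], [0.253, 0.968, 0.006], [0.003, 0.006, -1.0]]
tool shift [-0.0007 -0.0018 -0.0002]
top lug ((506.5173645019531, -23.224754333496094), (18.326265335083008, 36.52423095703125), 88.70116424560547) 0.07534094573500097 ang 4.01752557870077
scene lug ((512.4837646484375, -24.77643394470215), (20.928056716918945, 39.69123077392578), 86.1373291015625) 0.07680841430727968 ang 5.546554090197816
```

>>> apply_moves(moves=[0.01,-0.003,-0.001,0,0,0,0,0.01,-0.003,-0.001,0,0,0,0,0.01,0,0,0,0,0,0,0.01,0,0,0,0,0,0,0.01,0,0,0,0,0,0,0.01,0,0,0,0,0,0,0.01,0,0,0,0,0,0,0.01,0,0,0,0,0,0])

```text
clock: 6.4
position: [0.5635, 0.1077, 0.0718]
ee_rot: [0.001, 0.127, 0.992, 0.003]
contact_force: [-3.3, 2.4, 3.4]
width: 0.0154
```

```bash
python3 ang.py 6
python3 - <<'E'
from h import *
c=ld('top6')['image'][190:310,230:410][:,:,::-1]
cv2.imwrite('pics/c6.png',cv2.resize(c,None,fx=4.4,fy=4.4,interpolation=cv2.INTER_CUBIC))
E
```

```text
t 6.4 pos [0.5635 0.1077 0.0718] F [-3.3  2.4  3.4] w 0.0154
x,y,z axes [[-0.968, 0.253, -0.0], [0.253, 0.968, 0.006], [0.002, 0.006, -1.0]]
tool shift [ 0.0052  0.0002 -0.0002]
top lug ((500.0171813964844, -22.613819122314453), (17.641956329345703, 35.53044128417969), 82.30457305908203) 0.07537469480756176 ang -0.9479379457560384
scene lug ((505.5417785644531, -24.083702087402344), (19.961788177490234, 37.84769821166992), 82.67829132080078) 0.07663290900903541 ang 0.33630954316222983
```

View pics/c6.png

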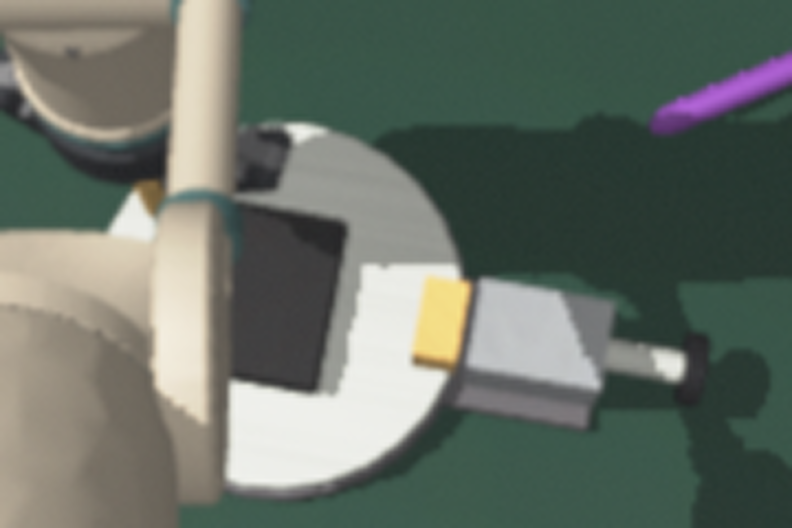

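The lug's top at crop (442,322) is square to the guide block; the angle reads about 0 ± 1°. I'll release the post and rise.

>>> apply_moves(moves=[0.025,0,0,0,0,0,0,0.04,0,0,0,0,0,0,0.05,0,0,0,0,0,0,0.05,0,0,-0.01,0,0,0,0.05,0,0,-0.03,0,0,0,0.05,0,0,-0.035,0,0,0,0.05,0,0,-0.035,0,0,0,0.05,0,0,-0.005,0,0,0])

```text
clock: 7.17
position: [0.5659, 0.1043, 0.1897]
ee_rot: [0.002, 0.126, 0.992, 0.0]
contact_force: [1.3, -0.0, 0.2]
width: 0.0497
```

```bash
python3 ang.py 7
python3 - <<'E'
from h import *
tool([.483,-.185,.15])
E
```

```text
t 7.17 pos [0.5659 0.1043 0.1897] F [ 1.3 -0.   0.2] w 0.0497
x,y,z axes [[-0.968, 0.25, -0.004], [0.25, 0.968, 0.001], [0.004, 0.0, -1.0]]
tool shift [0.0089 0.0027 0.1177]
top lug ((499.7821044921875, -22.480148315429688), (17.782386779785156, 36.077388763427734), 82.13182830810547) 0.07527611131964719 ang -1.1394788242878633
scene lug ((505.9542236328125, -23.918827056884766), (20.1828556060791, 38.240203857421875), 81.25979614257812) 0.07642091929542615 ang 0.6285482759301999
t 7.27 pos [0.564  0.1042 0.186 ] F [-0.1  0.3 -0.6] w 0.0503
x,y,z axes [[-0.968, 0.25, 0.001], [0.25, 0.968, -0.0], [-0.001, 0.0, -1.0]]
tool shift [ 0.006  -0.3002  0.0361]
```

>>> apply_moves(moves=[0,0.001,-0.033,0,0,0,0.05,0,0,-0.035,0,0,0,0,0,0,-0.035,0,0,0,0,0,0,-0.035,0,0,0,0,0,0,-0.035,0,0,0,0,0,0,-0.035,0,0,0,0,0,0,-0.035,0,0,0,0,0,0,-0.035,0,0,0,0])

```text
clock: 7.93
position: [0.4757, -0.1639, 0.1756]
ee_rot: [-0.007, 0.145, 0.989, 0.002]
contact_force: [-0.2, -0.6, -0.5]
width: -0.0001
```

Run:
```python
from h import *
from rig import manip
tool([.483,-.185,.186]);print(manip.get_state()['qpos'])
```

```text
t 7.93 pos [ 0.4757 -0.1639  0.1756] F [-0.2 -0.6 -0.5] w -0.0001
x,y,z axes [[-0.958, 0.287, 0.014], [0.287, 0.958, 0.002], [-0.013, 0.006, -1.0]]
tool shift [-0.0129 -0.0181 -0.0107]
[-4.69862172e-01  2.15615299e-01  1.73408432e+00 -3.67853265e-04
  1.20635779e+00 -1.74903221e+00]
```

>>> apply_moves(moves=[0,-0.01,-0.016,0,0,0,0.12,0,0,0,0,0,0,0.12,0,0,0,0,0,0,0.12,0,0,0,0,0,0,0.12,0,0,0,0,0,0,0.12,0,0,0,0,0,0,0.12,0,0,0,0,0,0,0.12,0,0,0,0,0,0,0.12])

```text
clock: 8.6
position: [0.4698, -0.1901, 0.1623]
ee_rot: [-0.018, 0.602, 0.799, -0.006]
contact_force: [1.1, -0.2, -0.1]
width: -0.0002
```

>>> apply_moves(moves=[0,0,0,0,0,0,0.12,0,0,0,0,0,0,0.12,0,0,0,0,0,0,0.12,0,0,0,0,0,0,0.05,0,0,0,0,0,0,0,0,0,0,0,0,0,0,0,0,0,0,0,0,0,0,0,0,0,0,0,0])

```text
clock: 9.27
position: [0.463, -0.1875, 0.1515]
ee_rot: [-0.026, 0.757, 0.653, -0.014]
contact_force: [0.5, 0.0, -0.9]
width: -0.0003
```

Run:
```python
from h import *
from rig import imaging
tool([.4825,-.185,.042])
d=imaging.get_image('wrist');pickle.dump(d,open('pics/wrist8.pkl','wb'));cv2.imwrite('pics/wrist8.png',d['image'][:,:,::-1])
```

```text
t 9.27 pos [ 0.463  -0.1875  0.1515] F [ 0.5  0.  -0.9] w -0.0003
x,y,z axes [[0.147, 0.989, 0.013], [0.988, -0.146, -0.057], [-0.054, 0.021, -0.998]]
tool shift [0.0039 0.0251 0.1084]
```

View pics/wrist8.png

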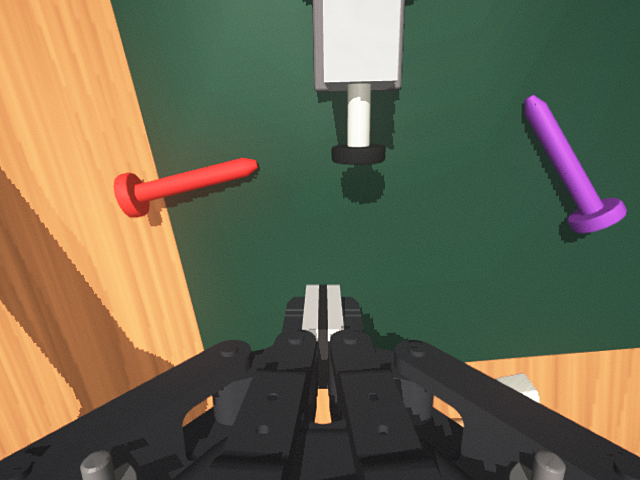

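The wrist view shows the pin's black head at (358,155), its shank at (358,115), and the red (185,185) and purple (575,165) look-alikes well clear of the way down. I'll check the head's position, then level the tool and shift it sideways.

Run:
```python
from h import *
d=ld('wrist8')
for p in [(332,158),(384,156),(358,164),(358,147)]: print(p,onz(d,*p,.05).round(4),onz(d,*p,.067).round(4),ptz(d,*p).round(4))
im=d['image'].astype(int);W=world(d)
m=(im.max(-1)<60)&(W[...,2]>.035)&(W[...,1]>-.16)&(W[...,1]<-.1)
print(m.sum(),W[m].mean(0),W[m].min(0),W[m].max(0))
print(onz(d,319,82,.07),onz(d,401,82,.07))
```

```text
(332, 158) [ 0.4712 -0.1366  0.05  ] [ 0.4719 -0.1352  0.067 ] [ 0.4712 -0.1364  0.0516]
(384, 156) [ 0.5037 -0.14    0.05  ] [ 0.5022 -0.1385  0.067 ] [ 0.5035 -0.1398  0.0523]
(358, 164) [ 0.487  -0.1426  0.05  ] [ 0.4866 -0.1409  0.067 ] [ 0.488  -0.1479 -0.0005]
(358, 147) [ 0.4882 -0.1322  0.05  ] [ 0.4878 -0.1312  0.067 ] [ 0.4879 -0.1314  0.0634]
1163 [ 0.48631998 -0.13164632  0.11195995] [ 0.47092212 -0.14284703  0.0350534 ] [ 0.50425864 -0.11717471  0.29511058]
[ 0.47072493 -0.09318177  0.07      ] [ 0.51500764 -0.10010912  0.07      ]
```

>>> apply_moves(moves=[0,0,0.012,0,-0.057,-0.013,-0.02,0,0,0.012,0,0,0,0,0,0,0,0.02,0,0,0,0,0,0,0.025,0,0,0,0,0,0,0.015,0,0,0,0,0,0,0,0,0,0,0,0,0,0,0,0,0,0,0,0,0,0,0,0])

```text
clock: 9.98
position: [0.4937, -0.1931, 0.091]
ee_rot: [0.003, 0.75, 0.661, 0.001]
contact_force: [-0.3, 0.0, -1.1]
width: -0.0002
```

Run:
```python
from h import *
tool([.482,-.185,.042])
```

```text
t 9.98 pos [ 0.4937 -0.1931  0.091 ] F [-0.3  0.  -1.1] w -0.0002
x,y,z axes [[0.126, 0.992, -0.002], [0.992, -0.126, 0.006], [0.005, -0.002, -1.0]]
tool shift [ 0.0066 -0.0129  0.0489]
```

>>> apply_moves(moves=[0,0,-0.007,0,0,0,0,0,0,-0.004,0.01,0,0,0,0,0,0,0.02,0,0,0,0,0,0,0.015,0,0,0,0,0,0,0.005,0,0,0,0,0,0,0,0,0,0,0,0,0,0,0,0,0,0,0,0,0,0,0,0])

```text
clock: 10.65
position: [0.4868, -0.195, 0.0481]
ee_rot: [0.01, 0.75, 0.661, 0.003]
contact_force: [0.3, -0.0, 0.3]
width: 0.0002
```

Run:
```python
from h import *
from rig import imaging
tool([.4845,-.163,.042])
d=imaging.get_image('wrist');cv2.imwrite('pics/wrist9.png',d['image'][:,:,::-1])
```

```text
t 10.65 pos [ 0.4868 -0.195   0.0481] F [ 0.3 -0.   0.3] w 0.0002
x,y,z axes [[0.126, 0.992, -0.008], [0.992, -0.125, 0.019], [0.018, -0.01, -1.0]]
tool shift [ 0.0315 -0.0064  0.0058]
```

View pics/wrist9.png

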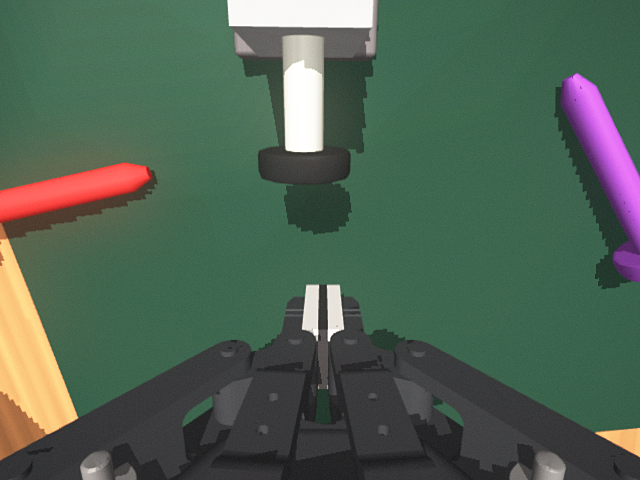

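The head at column 304 is left of the finger centre at 323, which matches the computed 6.5 mm offset. I'll correct it and approach.

>>> apply_moves(moves=[0,0.005,-0.004,0.003,-0.01,0.008,0,0,0.005,-0.002,0.003,0,0,0,0,0.005,0,0,0,0,0,0,0.005,0,0,0,0,0,0,0.005,0,0,0,0,0,0,0,0,0,0,0,0,0,0,0,0,0,0,0,0,0,0,0,0,0,0])

```text
clock: 11.37
position: [0.4852, -0.1666, 0.0439]
ee_rot: [0.013, 0.75, 0.662, 0.011]
contact_force: [-0.1, 1.1, 0.2]
width: -0.0001
```

Run:
```python
from h import *
from rig import imaging
tool([.486,-.153,.042])
d=imaging.get_image('wrist');cv2.imwrite('pics/wrist10.png',d['image'][:,:,::-1])
```

```text
t 11.37 pos [ 0.4852 -0.1666  0.0439] F [-0.1  1.1  0.2] w -0.0001
x,y,z axes [[0.124, 0.992, -0.001], [0.992, -0.124, 0.034], [0.034, -0.005, -0.999]]
tool shift [ 0.0136 -0.0009  0.0019]
```

View pics/wrist10.png

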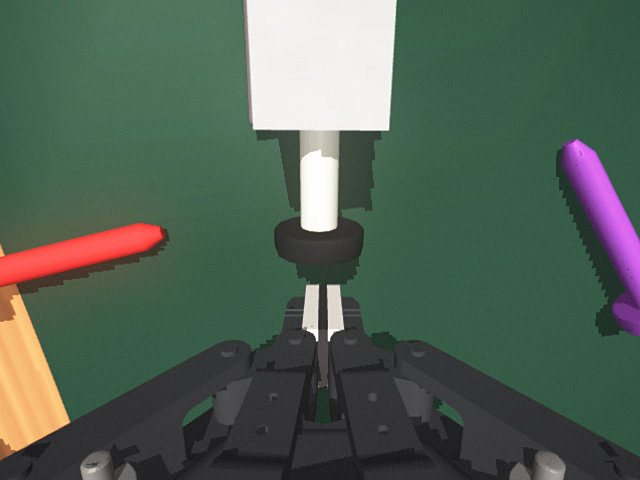

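Aligned: head at column 319, fingers at 323. Pushing.

>>> apply_moves(moves=[0,0.004,-0.001,0.001,0.03,0,0,0,0.005,0,0,0,0,0,0,0.005,0,0,0,0,0,0,0.005,0,0,0,0,0,0,0.005,0,0,0,0,0,0,0,0,0,0,0,0,0,0,0,0,0,0,0,0,0,0,0,0,0,0])

```text
clock: 12.08
position: [0.4879, -0.1421, 0.0433]
ee_rot: [0.003, 0.75, 0.662, 0.001]
contact_force: [-0.4, -0.9, 1.2]
width: -0.0002
```

```bash
python3 - <<'E'
from h import *
from rig import imaging
tool([.4905,-.116,.042])
d=imaging.get_image('wrist');cv2.imwrite('pics/wrist11.png',d['image'][:,:,::-1])
E
python3 ang.py 11
```

```text
t 12.08 pos [ 0.4879 -0.1421  0.0433] F [-0.4 -0.9  1.2] w -0.0002
x,y,z axes [[0.124, 0.992, -0.003], [0.992, -0.124, 0.007], [0.006, -0.003, -1.0]]
tool shift [ 0.0262 -0.0007  0.0012]
t 12.13 pos [ 0.4879 -0.1422  0.0433] F [ 0.5 -0.5  0.1] w 0.0
x,y,z axes [[0.124, 0.992, -0.003], [0.992, -0.124, 0.007], [0.006, -0.003, -1.0]]
tool shift [ 0.2581  0.039  -0.0291]
top lug ((500.0171813964844, -22.613819122314453), (17.641956329345703, 35.53044128417969), 82.30457305908203) 0.07537469480756176 ang -0.9479379457560384
scene lug ((506.50909423828125, -24.004365921020508), (20.183290481567383, 39.36302185058594), 81.25982666015625) 0.07644445418899752 ang 1.049037127569946
```

View pics/wrist11.png

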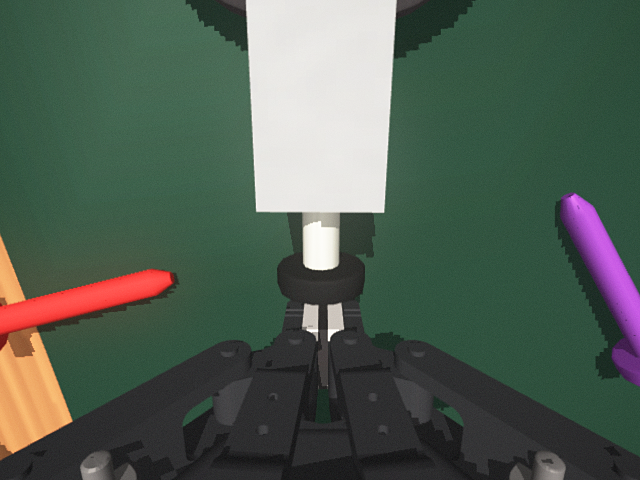

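The head at (320,278) is moving with the fingers, and the lug angle still reads about 0. I'll keep pushing, watching the force.

>>> apply_moves(moves=[0,0.004,0,0,0,0,0,0,0.004,0,0,0,0,0,0,0.004,0,0,0,0,0,0,0.003,0,0,0,0,0,0,0.003,0,0,0,0,0,0,0,0,0,0,0,0,0,0,0,0,0,0,0,0,0,0,0,0,0,0])

```text
clock: 12.9
position: [0.4904, -0.1234, 0.0434]
ee_rot: [0.004, 0.75, 0.662, 0.001]
contact_force: [0.5, -1.4, -0.1]
width: -0.0
```

Run:
```python
from h import *
from rig import imaging
tool([.4905,-.116,.042])
d=imaging.get_image('wrist');cv2.imwrite('pics/wrist12.png',d['image'][:,:,::-1])
```

```text
t 12.9 pos [ 0.4904 -0.1234  0.0434] F [ 0.5 -1.4 -0.1] w -0.0
x,y,z axes [[0.124, 0.992, -0.004], [0.992, -0.124, 0.007], [0.006, -0.005, -1.0]]
tool shift [ 0.0074 -0.0009  0.0014]
```

View pics/wrist12.png

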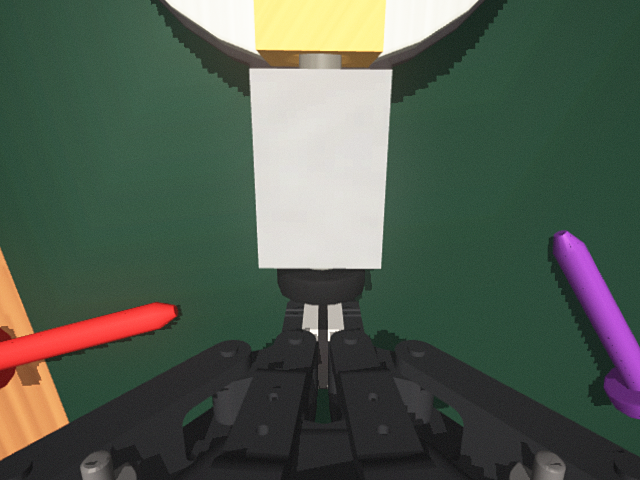

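The pin bridges from the block into the lug at (321,62), and the head nearly touches the block. Final millimetres in small rows.

>>> apply_moves(moves=[0,0.002,0,0,0,0,0,0,0.002,0,0,0,0,0,0,0.002,0,0,0,0,0,0,0.002,0,0,0,0,0,0,0,0,0,0,0,0,0,0,0,0,0,0,0,0,0,0,0,0,0,0,0,0,0,0,0,0,0])

```text
clock: 13.62
position: [0.4912, -0.1173, 0.0435]
ee_rot: [0.005, 0.749, 0.662, -0.001]
contact_force: [-0.6, -2.5, 0.9]
width: 0.0001
```

Run:
```python
from h import *
tool([.4915,-.1075,.042])
```

```text
t 13.62 pos [ 0.4912 -0.1173  0.0435] F [-0.6 -2.5  0.9] w 0.0001
x,y,z axes [[0.122, 0.992, -0.009], [0.992, -0.122, 0.007], [0.006, -0.009, -1.0]]
tool shift [ 0.0098 -0.0009  0.0014]
```

>>> apply_moves(moves=[0,0.002,0,0,0,0,0,0,0.002,0,0,0,0,0,0,0.002,0,0,0,0,0,0,0.002,0,0,0,0,0,0,0.002,0,0,0,0,0,0,0.002,0,0,0,0,0,0,0.002,0,0,0,0,0,0,0.002,0,0,0,0,0])

```text
clock: 14.28
position: [0.4913, -0.1178, 0.0439]
ee_rot: [0.016, 0.744, 0.668, -0.013]
contact_force: [-2.3, -9.8, -0.3]
width: 0.0
```

Run:
```python
from h import *
from rig import imaging
tool([.4915,-.1075,.042])
d=imaging.get_image('wrist');cv2.imwrite('pics/wrist13.png',d['image'][:,:,::-1])
```

```text
t 14.28 pos [ 0.4913 -0.1178  0.0439] F [-2.3 -9.8 -0.3] w 0.0
x,y,z axes [[0.107, 0.993, -0.04], [0.994, -0.107, 0.006], [0.001, -0.041, -0.999]]
tool shift [ 0.0103 -0.0009  0.0014]
```

View pics/wrist13.png

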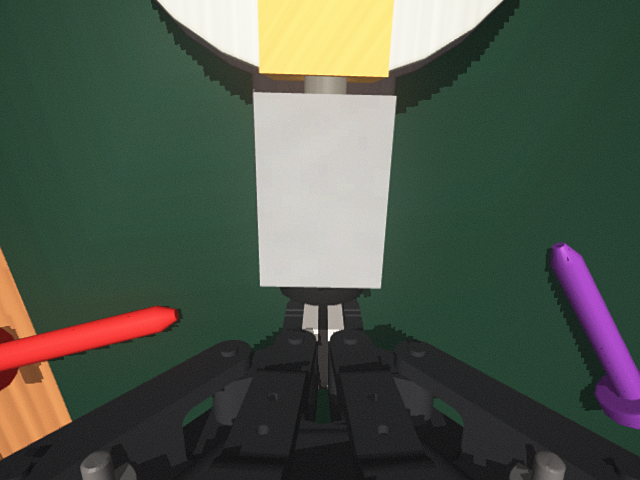

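The push stopped with about 10 N and no further travel, so the head is seated against the block at (322,290). I'll back off, rise and verify.

>>> apply_moves(moves=[0,-0.004,0,0,0,0,0,0,-0.01,0,0,0,0,0,0,-0.015,0,0,0,0.035,0,0,-0.02,0,0,0,0,0,0,-0.015,0,0,0,0,0,0,0,0,-0.03,0,0,0,0,0,0,-0.035,0,0,0,0,0,0,-0.03,0,0,0])

```text
clock: 15.0
position: [0.4788, -0.1812, 0.1352]
ee_rot: [-0.007, 0.745, 0.667, 0.001]
contact_force: [0.7, -1.0, 0.8]
width: -0.0001
```

>>> apply_moves(moves=[0,0,0,0,0,0,0,0,0,0,0,0,0,0,0,0,0,0,0,0,0,0,0,0,0,0,0,0,0,0,0,0,0,0,0,0,0,0,0,0,0,0,0,0,0,0,0,0,0,0,0,0,0,0,0,0])

```text
clock: 15.67
position: [0.4801, -0.1816, 0.1368]
ee_rot: [-0.006, 0.746, 0.666, 0.003]
contact_force: [0.0, 0.3, 0.1]
width: -0.0001
```

```bash
python3 ang.py 14
python3 - <<'E'
from h import *
from rig import imaging
w=imaging.get_image('wrist');pickle.dump(w,open('pics/wrist14.pkl','wb'))
cv2.imwrite('pics/wrist14.png',w['image'][:,:,::-1])
a=cv2.resize(ld('top14')['image'][200:300,250:410][:,:,::-1],None,fx=5,fy=3.0*5/3,interpolation=cv2.INTER_CUBIC)
cv2.imwrite('pics/c14.png',a)
c=ld('scene14')['image'][195:295,235:395][:,:,::-1]
cv2.imwrite('pics/s14.png',cv2.resize(c,None,fx=5,fy=5,interpolation=cv2.INTER_CUBIC))
E
```

```text
t 15.67 pos [ 0.4801 -0.1816  0.1368] F [0.  0.3 0.1] w -0.0001
x,y,z axes [[0.112, 0.994, 0.013], [0.994, -0.112, -0.005], [-0.004, 0.014, -1.0]]
tool shift [0.2969 0.0457 0.0685]
top lug ((499.9469909667969, -23.12336540222168), (18.670663833618164, 34.834407806396484), 82.30457305908203) 0.07588904553770501 ang -0.9458723892663699
scene lug ((506.50909423828125, -24.004365921020508), (20.183290481567383, 39.36302185058594), 81.25982666015625) 0.07644445418899752 ang 1.049037127569946
```

View pics/wrist14.png

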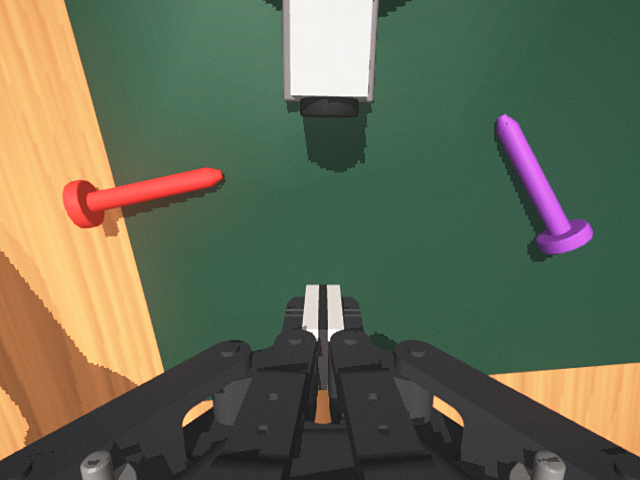

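View pics/c14.png

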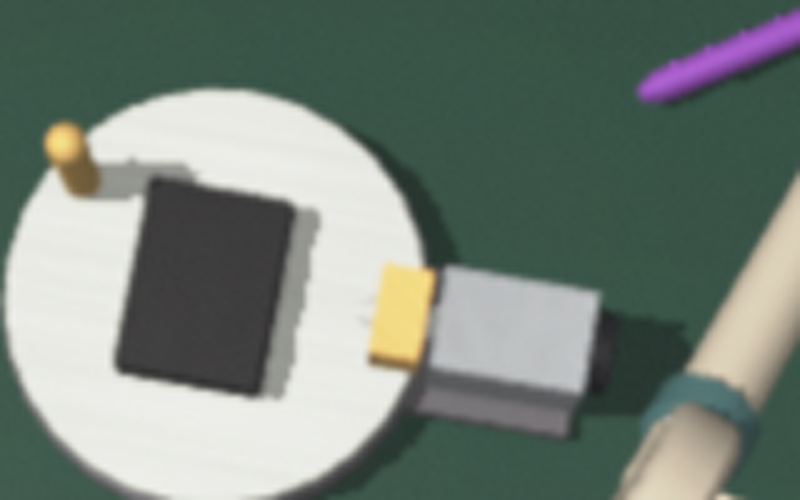

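View pics/s14.png

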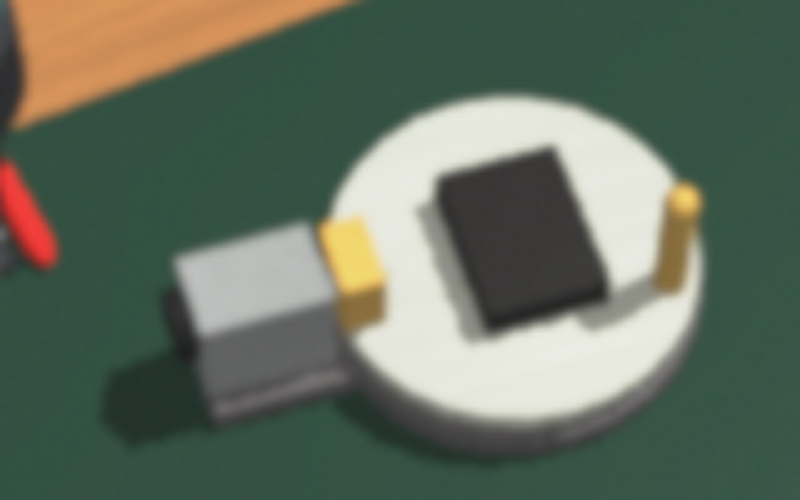

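The head at wrist (330,107) sits right against the block's front edge, and no shank is visible in any view. One numeric check of the standoff.

Run:
```python
from h import *
d=ld('wrist14');b=np.array([.1253,.992,0])
g=d['image'].astype(int).sum(-1)
print(g[88:124,330])
f=onz(d,330,98,.07)@b; W=world(d)
for v in range(98,119): print(v,W[v,330].round(4),round(W[v,330]@b-f,4),round(onz(d,330,v,.067)@b-f,4))
```

```text
[731 726 731 727 728 733 746 715 366 132 112 131 142 138 132 188 188 200
 178 186 171 180 164 176 171 160 163 129 109 142 170 158 162 169 161 164]
98 [ 0.4938 -0.0972  0.0648] 0.0003 0.0002
99 [ 0.4937 -0.0977  0.0658] -0.0002 -0.0003
100 [ 0.4936 -0.0982  0.0663] -0.0008 -0.0008
101 [ 0.4936 -0.0988  0.0675] -0.0013 -0.0013
102 [ 0.4935 -0.0993  0.0671] -0.0018 -0.0018
103 [ 0.4935 -0.0998  0.0673] -0.0023 -0.0023
104 [ 0.4934 -0.1002  0.0666] -0.0028 -0.0028
105 [ 0.4934 -0.1007  0.0665] -0.0033 -0.0033
106 [ 0.4933 -0.1012  0.0657] -0.0038 -0.0038
107 [ 0.4933 -0.1017  0.0661] -0.0043 -0.0043
108 [ 0.4932 -0.1022  0.0649] -0.0047 -0.0048
109 [ 0.4932 -0.1027  0.0661] -0.0053 -0.0053
110 [ 0.4931 -0.1033  0.0672] -0.0058 -0.0058
111 [ 0.493  -0.1037  0.0661] -0.0063 -0.0063
112 [ 0.493  -0.1042  0.0658] -0.0068 -0.0068
113 [ 0.4929 -0.1048  0.0671] -0.0074 -0.0073
114 [ 0.4929 -0.1053  0.0658] -0.0078 -0.0079
115 [ 0.4928 -0.1058  0.0658] -0.0083 -0.0084
116 [ 0.493  -0.106   0.0513] -0.0086 -0.0089
117 [ 0.4937 -0.1058  0.0009] -0.0083 -0.0094
118 [ 0.4936 -0.1065  0.0018] -0.009 -0.0099
```

The head's outer face stands about 9–10 mm from the block face, so it's seated. The lug angle is about 0, the arm is clear and everything is at rest.

```bash
python3 -c "
from rig import workorder
print(workorder.sign_off())"
```

```text
the job is handed in; nothing more can be done
None
```

The turntable is locked: I turned it until the lug lined up with the bore, then pushed the pin through until its head sat against the guide block. I handed the job in at about 16 s on the robot's clock; it gives no verdict.

- **Turning:** I gripped the handle post and swung the turntable clockwise about 37°. After the push, the two fixed cameras disagreed slightly on the lug angle: -0.9° (top) and +1.0° (scene). Both are inside the allowed ±5°.
- **Pin:** I pushed the head in with closed fingers until it stopped moving at about 10 N. The head's outer face measured about 9–10 mm outside the block face, where 10 mm is fully seated. The wrist view during the push showed the shank crossing from the block into the lug's hole.
- **Not seen directly:** I did not see the tip come out of the inner side of the lug. I take it from the seated head and the pin's known length.
- **Other objects:** I did not re-measure the beaker, bench block or hammer at the end. The arm stayed clear of them and of the red and purple look-alikes, and the wrist force showed no unexpected contact. The tool touches nothing.

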